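Push, click, tug: fit a terminal plug and prove its latches hold

ROBOT

A 6-joint arm with a two-finger parallel gripper is mounted at the origin on a cart in front of the work surface, level with it; the furniture and walls round the work are solid. World frame = base frame: x ahead of the robot, y to its left, z up, the work surface at z = 0. Lengths are in m, angles in rad, forces in N, time in s.
With the tool pointing down it reaches from about 0.35 to 0.975 m from the base axis. Payload 7.1 kg.
Tool frame: the origin (TCP) lies at the very end of the fingers, on their centre line; the grasp point (between the pads) lies 19 mm behind it; z points along the fingers, y is the direction in which the jaws open and shut (so a half turn about z gives the same grasp; the last joint's range is limited). The gripper opens to 88 mm and grips with 3 to 60 N. Pads are 20 mm wide; open, the fingers measure 115 mm over their backs; the gripper's body (75 mm by 178 mm) begins 61 mm behind the grasp point.
Start: joints at [-1.354, 0.423, 1.63, -0, 1.089, -0.019], TCP at [0.146, -0.608, 0.223] pointing down, gripper open.
Joint ranges: [-3, 3], [-0.9, 2.11], [0.09, 2.58], [-1.31, 4.45], [0.11, 2.69], [-2.54, 2.54]. Speed limits (rad/s): [2.39, 2.39, 3.01, 3.14, 3.14, 3.14].

INTERFACE

Orientations are given as a 3x3 rotation matrix whose columns are the frame's x, y, z axes.
In Python, from station import env gives the robot as it stands.
- The arm moves only by the tool carry_out, never from a script. Its argument "steps" is a list of rows, each a list of 7 numbers: the turn, a rotation vector about the world's x, y, z as a fraction of full scale, then the shift along the world's x, y, z as a fraction of full scale, then the gripper's target within -1 to 1 (fully open at 1, half-way at 0, shut at -1). A call has 1 to 10 rows; each row shifts and turns the commanded pose from where the row before left it; what a row does not reach is not made up. Full scale, the value 1, is 0.025 m for a shift and 30 degrees for a turn. A row lasts 1/12 s, in which the tool goes at most 41.7 mm and 7.16 degrees, less where a joint would pass 70% of its speed; a pose out of reach is approached as far as the arm can. A call with a number of a shift or a turn outside -1 to 1 is refused whole. A call with a gripper value outside its range is refused whole. The fingers move at their own pace and stop on an object; "newtons" is the grip in N (left out, the last holds). Time passes only in rows, so rows that do not move let the fingers close. It gives the time, the measured TCP pose, the force and the opening at its end, in the units of the state.
- env.sense(): the state, without advancing time (a new reading comes with each control period).
- env.grab_frame(name): name is "scene" or "side" or "wrist"; returns a dict with "color" (480x640x3 uint8, blue, green, red), "fx", "fy", "cx", "cy" (pixels), "cam_to_world" (4x4, takes a point from camera to world coordinates); the wrist camera has in their place "T_tool_cam" (4x4, takes a point from camera to tool coordinates, whose origin is the TCP and whose axes are the flange's). Camera axes: x right, y down, z forward; pixel columns grow to the right and rows downward; lengths in m; the calibration is good to about 2 mm. A picture is of the moment at which its call begins: read the wrist's pose just before it. There is no depth.
- env.job_done(): hands the job in, once; it reports no verdict.
Trained networks look in the newest picture that a camera, given by its name, has taken for a name from the list of things; names that differ only in an ending like _2 or _b are one class to them, and where a whole thing is asked for, a point or a joint stands for the part that bears it (a point fixed in the world has none). Each returns a list of dicts, best first, with "p" (0 to 1); they miss things now and then, are a little off and sometimes report something else, mostly with a low value. They report only what shows in the picture. A call takes as long as a camera call. They do not tell look-alikes from the thing itself.
- env.look_for(camera, label): "location" ([x, y, z] in m, in the coordinates of the camera as it stood for that picture, good to about 4 mm: the middle of the surface that is visible of it).
- env.cut_out(camera, label): "mask" (480x640 bool, what is visible of it).
- env.pinpoint(camera, label): "location" ([x, y, z] in m, in the coordinates of the camera as it stood for that picture, good to about 4 mm: a listed point, or the origin of a listed thing).
The state is a dict: "clock": time; "joints": joint angles; "qd": joint speeds; "joint_efforts": joint torques, N m; "tcp_pos": TCP position; "tcp_rot": TCP orientation; "contact_force": force on the tool from outside, world axes, zero at the start; "ft_torque": the same for the moment, N m; "gripper_width": finger opening in m.
Only numpy, scipy, OpenCV 4.12 (cv2) and the standard library are available. Lean on these libraries where they do the work, as an engineer would, in place of code of your own. Each camera call takes 0.05 s, during which the arm holds its last target. There are 200 camera calls.

TASK

Fit the loose green terminal plug into the empty black header on the controller board, with its wire openings facing the same way as those of the plug beside it, and push it straight down until both ivory latches have snapped over its ends. Then prove that it is retained: keep pulling it straight up with about 14 N (at least 10, never above 18) for half a second, without prying at the latches. Leave it latched fully home, never push down on the board with more than 25 N, and leave the things lying round it where they are.

Things in the scene. Friction and masses are not known exactly. Their poses are not given: they have to be found in the camera images.
- plug: Loose green terminal plug 16 x 60 x 18 mm (x, y, z), 30 g, upright on the bench: screw heads on top, row of square wire openings in its front (-x). Origin at the centre of its underside, z up. Plain solid sides: take it across its 16 mm from above, fingertips at least 8 mm above its underside (the header hides the lower 7 mm).
- plug_front (a point): Point on the plug's front face (the one with the wire openings), 8 mm to -x of the plug's origin and 6 mm above its underside.
- socket (a point): Centre of the empty black header's pocket floor, 16.3 mm above the bench at rest; axes as the carrier's. Pocket 18 x 62 mm (x, y), 7 mm deep, 2.5 mm walls with rounded tops: 1 mm play each side of the plug. The gold pins in it do not obstruct. Home: plug origin here, upright, front to -x. Pushing it past the latches takes about 8 to 15 N.
- carrier: Aluminium plate 122 x 186 mm (x, y) on the bench, origin at the centre of its underside, x to the rear; over it the dark blue-green circuit board 110 x 180 x 2 mm on four stiff rubber mounts (yields about 1 mm per 15 N, up or down). Empty header at x = -22, y = +41 mm, one with a fitted plug at x = -22, y = -41 mm; heat sink and capacitors, up to 35 mm above the bench, behind x = +20 mm.
- latch_left (a joint): Ivory spring latch at the pocket's +y end. 0 = closed, grows as it is pushed outward: about 0.15 rad as the plug passes, then it snaps back. 34 to 38 mm from the pocket's centre, 11 mm wide; top 30 to 32.5, lead-in slope about 31 to 21 mm above the pocket floor; hook reaches 3 mm over the plug's end, its underside 19 to 21.5 mm up (each header differs): the latched plug lifts 1 to 3.5 mm freely, then is held fast.
- latch_right (a joint): The same latch, mirrored, at the pocket's -y end.
- steel_cup: Turned steel cup with a red band, 64 mm wide, 40 mm high, standing on the bench; origin at the centre of its underside. Bystander.
- solder_spool: Spool of solder, 55 mm wide, 38 mm high, standing on its flange; origin at the centre of its underside. Bystander.
- flux_bottle: Small white bottle with black cap, 32 mm wide, 75 mm high; origin at the centre of its underside. Bystander.
- carton_small: Brown card box 90 x 68 x 58 mm; origin at the centre of its underside. Bystander.
Not all that is in view belongs to the job. Of the things like the plug, leave any that is brown or orange; of the rest the larger one is meant.

How it is judged:
On the way, in this order (a step that is already met when the one before it is completed fails the run):
1. the plug is fully home in the empty header, front side the right way, both latches snapped shut over it (z of plug in the frame of socket between -0.002 and 0.001 m and horizontal distance between plug and socket below 0.003 m and angle between the z axis of plug and the z axis of socket, either way round below 0.05 rad and x of plug_front in the frame of socket below -0.004 m and value of joint each of latch_left, latch_right below 0.03 rad), for 0.2 s.
2. the plug, lifted against its closed latches, is pulled up with 10 to 18 N (the board lifts 0.67 to 1.2 mm on its mounts) for half a second (z of socket in the frame of carrier between 0.016967 and 0.0175 m and contact force between plug and carrier above 8 N and z of plug in the frame of socket between 0.0006 and 0.0045 m and value of joint each of latch_left, latch_right below 0.04 rad), for 0.5 s.
At the end, for the whole second after the job is handed in: Plug at rest fully home in the empty header (underside within 1 mm of the pocket floor, within 3 mm of its centre, level within 0.05 rad, wire openings to the header's -x side), both latches closed (below 0.03 rad) (all of step 1 and linear speed of plug below 0.01 m/s); the robot touches nothing.
It fails at once if the board is pulled up with more than 18 N (1.2 mm on its mounts) (z of socket in the frame of carrier above 0.0175 m).
It fails at once if the board is pushed down with more than 25 N (1.67 mm on its mounts) (z of socket in the frame of carrier below 0.014633 m).
It fails at once if the fingers pry at a latch ((contact force between the fingers and carrier above 1 N and value of joint latch_left above 0.04 rad) or (contact force between the fingers and carrier above 1 N and value of joint latch_right above 0.04 rad)).
It fails at once if a bystander is moved by more than 15 mm (distance of any of steel_cup, solder_spool, flux_bottle, carton_small from where it was at the start of the episode above 0.015 m).
It also fails if it takes over 45 s, if anything falls off the work surface, if the arm or the gripper's body presses on something with over 40 N, if the wrist force passes 120 N, or if a joint passes its speed limit or range.

## Working session

There is one attempt and no reset: what is moved stays moved. The work goes in short steps, Python scripts to look and compute and a tool call to move; the robot and the scene stay as the last step left them, time stands still between calls to the robot, and variables do not carry over. Pictures are saved under pics/ and viewed, about 8 in all and at most 12, crops included, and the job is handed in when it is done.

Besides the shell and the picture viewer there is one more tool, called after "Emit:" as name([rows], argument=value, ...), one row to a line, values as JSON. carry_out: Moves the arm, as the interface text tells. Shift numbers are shares of 0.025 m and turn numbers shares of 30 degrees, none past 1 either way. Its arguments: {"type":"object","properties":{"steps":{"type":"array"},"newtons":{"type":"number"}},"required":["steps"]}

```bash
mkdir -p pics; ls; cat > h.py <<'E'
from station import env
import numpy as np, cv2
def shot(c,name=None):
    s=env.sense(); f=env.grab_frame(c)
    if 'T_tool_cam' in f:
        T=np.eye(4);T[:3,:3]=s['tcp_rot'];T[:3,3]=s['tcp_pos'];f['W']=T@np.array(f['T_tool_cam'])
    else: f['W']=np.array(f['cam_to_world'])
    if name: cv2.imwrite(f'pics/{name}.png',f['color'])
    return f
def w(f,p): return (f['W']@np.append(p,1))[:3]
def ray(f,u,v,z):
    d=f['W'][:3,:3]@[(u-f['cx'])/f['fx'],(v-f['cy'])/f['fy'],1]; o=f['W'][:3,3]
    return o+d*(z-o[2])/d[2]
def proj(f,P):
    q=np.linalg.inv(f['W'])@np.append(P,1); return np.array([f['fx']*q[0]/q[2]+f['cx'],f['fy']*q[1]/q[2]+f['cy']])
E
python3 - <<'E'
from h import *
np.set_printoptions(precision=4,suppress=True)
s=env.sense();print(s)
for c in ['scene','side','wrist']:
    f=shot(c,c+'0'); print(c,f['W'],f['fx'])
    for l in ['plug','plug_front','socket','carrier','steel_cup','solder_spool','flux_bottle','carton_small']:
        print(l,[(round(r['p'],2),w(f,r['location'])) for r in env.pinpoint(c,l)])
E
python3 -c "
import cv2,numpy as np
a=cv2.imread('pics/scene0.png');cv2.imwrite('pics/s0.png',a)"
```

```text
pics
{'clock': 0.0, 'joints': array([-1.354 ,  0.4238,  1.6307, -0.    ,  1.0886, -0.019 ]), 'qd': array([ 0.002 , -0.    ,  0.0002, -0.0002,  0.0006, -0.0004]), 'joint_efforts': array([ -0.0019, -54.4631, -27.3662,   0.0642,   0.0228,  -0.0001]), 'tcp_pos': array([ 0.1459, -0.6072,  0.2219]), 'tcp_rot': array([[ 0.9723,  0.2336, -0.0004],
       [ 0.2336, -0.9723,  0.0015],
       [-0.    , -0.0015, -1.    ]]), 'contact_force': array([0.5614, 0.5539, 0.5478]), 'ft_torque': array([-0.0125,  0.0094,  0.0014]), 'gripper_width': 0.08810002625612307}
scene [[-0.7598 -0.4668  0.4525  0.1626]
 [-0.6501  0.5387 -0.5359  0.5785]
 [ 0.0065 -0.7013 -0.7128  0.6662]
 [ 0.      0.      0.      1.    ]] 603.8624632140455
plug [(0.87, array([ 0.3998,  0.253 , -0.0026])), (0.77, array([ 0.558 ,  0.2071, -0.0026])), (0.75, array([0.5229, 0.1227, 0.0026])), (0.61, array([ 0.551 ,  0.0235, -0.002 ]))]
plug_front [(0.86, array([0.5287, 0.1195, 0.0031])), (0.85, array([0.3897, 0.2494, 0.0061])), (0.78, array([0.5507, 0.2095, 0.0043])), (0.54, array([0.553 , 0.0296, 0.0096]))]
socket [(0.75, array([ 0.45
[... 970 characters left out ...]
307, 0.0013]))]
socket [(0.87, array([ 0.4523, -0.1029,  0.0169])), (0.25, array([ 0.4883, -0.1336, -0.0009]))]
carrier [(0.84, array([ 0.4861, -0.1355, -0.0013]))]
steel_cup [(0.81, array([ 0.5535,  0.2978, -0.0006])), (0.6, array([ 0.4881, -0.135 , -0.0016]))]
solder_spool [(0.55, array([ 0.6816, -0.0078, -0.0005]))]
flux_bottle [(0.78, array([ 0.6546,  0.2631, -0.0005]))]
carton_small [(0.65, array([0.6771, 0.1817, 0.001 ]))]
wrist [[ 0.2325 -0.931  -0.2813  0.2243]
 [-0.9726 -0.2224 -0.0678 -0.5892]
 [ 0.0006  0.2894 -0.9572  0.3841]
 [ 0.      0.      0.      1.    ]] 381.8634472478049
plug []
plug_front []
socket []
carrier []
steel_cup []
solder_spool []
flux_bottle []
carton_small []
```

View pics/scene0.png

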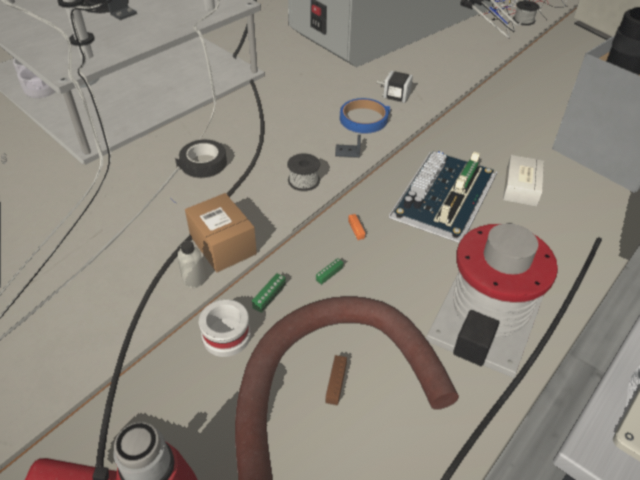

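View pics/side0.png

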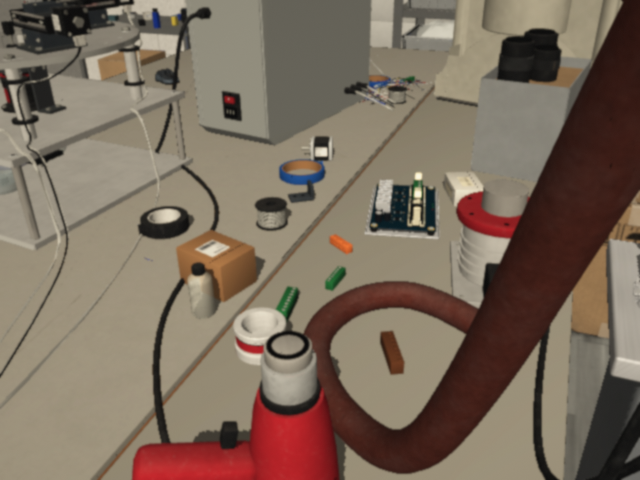

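The larger green plug is at scene px (268,291), the smaller decoy at (330,270). The board is at (445,195), with the empty header at (452,205) and the fitted plug at (467,172). The hose and the pillar could be in the arm's way, so I'll triangulate them.

```bash
cat > m.py <<'E'
from h import *
from scipy.optimize import minimize
np.set_printoptions(precision=4,suppress=True)
F={c:shot(c,c+'1') for c in ['scene','side']}
def tri(a,b):
    A=[];B=[]
    for c,(u,v) in zip(F,(a,b)):
        f=F[c];d=f['W'][:3,:3]@[(u-f['cx'])/f['fx'],(v-f['cy'])/f['fy'],1];d/=np.linalg.norm(d)
        P=np.eye(3)-np.outer(d,d);A.append(P);B.append(P@f['W'][:3,3])
    x=np.linalg.solve(sum(A),sum(B)); return x,[np.linalg.norm(a@x-b) for a,b in zip(A,B)]
print('hose end?',tri((440,395),(480,330)))
print('red disc left/center',tri((510,240),(505,195)))
print('hose apex',tri((350,315),(392,292)))
print('heatgun nozzle',tri((137,435),(289,345)))
for c in F: print(c,'origin',proj(F[c],[0,0,0]),proj(F[c],[0,0,.3]),'tcp',proj(F[c],[0.146,-.608,.223]))
for c in F:
    f=F[c]; img=cv2.cvtColor(f['color'],cv2.COLOR_BGR2HSV)
    for r in env.cut_out(c,'plug'):
        m=r['mask']; v,u=np.nonzero(m)
        hull=cv2.convexHull(np.c_[u,v].astype(np.int32))[:,0].astype(float)
        ce=np.array([ray(f,a,b,.009) for a,b in zip(u,v)]).mean(0)
        hsv=img[m].mean(0)
        # fit box silhouette
        def sil(p):
            ca,sa=np.cos(p[2]),np.sin(p[2]);pts=[]
            for x in(-.008,.008):
                for y in(-.03,.03):
                    for z in(0,.018): pts.append(proj(f,[p[0]+ca*x-sa*y,p[1]+sa*x+ca*y,z]))
            return np.array(pts)
        def cost(p):
            h=cv2.convexHull(sil(p).astype(np.float32))
            M=np.zeros(m.shape,np.uint8);M=cv2.fillConvexPoly(np.zeros((480*4,640*4),np.uint8),np.round(h*4).astype(np.int32),1)
            M=cv2.resize(M.astype(np.float32),(640,480),interpolation=cv2.INTER_AREA)
            return np.abs(M-m).sum()/m.sum()
        best=min((minimize(cost,[ce[0],ce[1],a],method='Nelder-Mead',options=dict(initial_simplex=[[ce[0],ce[1],a],[ce[0]+.01,ce[1],a],[ce[0],ce[1]+.01,a],[ce[0],ce[1],a+.3]],maxiter=60)) for a in np.arange(-1.5,1.6,.5)),key=lambda r:r.fun)
        print(c,round(r['p'],2),'cent px',u.mean(),v.mean(),'n',m.sum(),'hsv',hsv,'fit',best.x,np.degrees(best.x[2]),best.fun)
for c in F:
    print(c,[(round(r['p'],2),w(F[c],r['location'])) for l in ('latch_left','latch_right') for r in env.look_for(c,l)])
a=F['scene']['color']; q=cv2.resize(a[130:250,380:540],(640,480),interpolation=cv2.INTER_CUBIC)
cv2.imwrite('pics/crop1.png',q)
E
python3 m.py
```

```text
hose end? (array([0.2967, 0.1926, 0.0175]), [np.float64(0.007932656728699953), np.float64(0.007932656728699902)])
red disc left/center (array([0.312 , 0.0247, 0.1315]), [np.float64(0.004565537616343722), np.float64(0.004565537616343822)])
hose apex (array([0.4209, 0.1985, 0.0568]), [np.float64(0.006134898886261294), np.float64(0.006134898886261286)])
heatgun nozzle (array([0.4221, 0.495 , 0.1929]), [np.float64(0.0028278300412703833), np.float64(0.0028278300412704544)])
scene origin [736.1033 433.7547] [919.1849 262.8506] tcp [815.1079  32.2249]
side origin [731.965  309.1614] [819.2748  84.7788] tcp [628.058   44.2561]
scene 0.84 cent px 268.28909952606637 292.7424960505529 n 633 hsv [ 59.8815  75.0727 101.4028] fit [0.5585 0.2098 0.1494] 8.557743466844096 0.08590047393364929
scene 0.83 cent px 355.9644268774704 226.78656126482213 n 253 hsv [ 10.5296 156.5771 197.3794] fit [0.5489 0.0238 0.8265] 47.35383074781896 0.7522233201581028
scene 0.81 cent px 335.5988372093023 380.05523255813955 n 688 hsv [ 11.7602 108.0741 108.6701] fit [0.3994 0.2559 0.4954] 28.38416988280884 0.056140988372
[... 251 characters left out ...]
 86.9603] fit [0.5579 0.203  0.2249] 12.884620471949455 0.43716931216931215
side 0.92 cent px 391.7985074626866 352.6268656716418 n 670 hsv [ 11.0313 161.7821  88.7328] fit [ 0.3974  0.2574 -2.6774] -153.4011606143239 0.10186567164179104
side 0.76 cent px 334.8737201365188 278.320819112628 n 293 hsv [ 59.4915 125.0034  92.8908] fit [0.5175 0.1259 0.1143] 6.546236184480748 0.6333191126279863
side 0.54 cent px 340.5619469026549 243.42477876106196 n 226 hsv [ 10.0221 194.1327 200.8407] fit [ 0.5449  0.0279 -2.4697] -141.50164374160082 0.824391592920354
scene [(0.64, array([ 0.4474, -0.0648,  0.0349])), (0.45, array([ 0.4626, -0.1333,  0.0362]))]
side [(0.41, array([ 0.4397, -0.0642,  0.0311]))]
```

View pics/crop1.png

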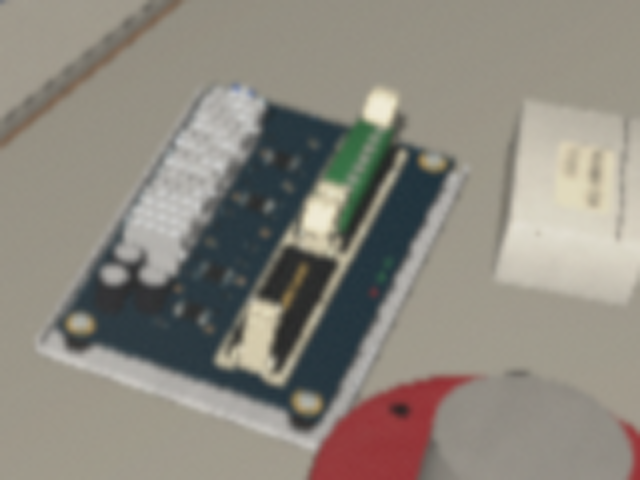

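The crop shows the empty header in the middle, with the fitted plug above and right of it and both sets of wire openings facing lower right (-x). I'll check the other furniture along the path before moving.

```bash
sed -n '1,/return x/p' m.py > t.py; cat >> t.py <<'E'
print('greybox bot corner',ray(F['scene'],558,180,0),ray(F['side'],476,160,0))
print('greybox top',tri((588,52),(487,65)))
print('cyl top',tri((512,232),(505,185)),'lens',tri((627,20),(540,35)))
print('disc rim L/R', [ray(F['scene'],u,250,.13) for u in (458,557)])
print('hose high pts',tri((270,420),(420,455)))
for x,y in((.05,-.05),(.1,0)): print(proj(F['scene'],[x,y,.1]))
E
python3 t.py
```

```text
greybox bot corner [ 0.361 -0.299  0.   ] [ 0.4019 -0.4322  0.    ]
greybox top (array([ 0.3876, -0.3018,  0.2288]), [np.float64(0.0012386287606590974), np.float64(0.0012386287606591488)])
cyl top (array([0.3132, 0.0255, 0.1461]), [np.float64(0.0038190879674206727), np.float64(0.003819087967420464)]) lens (array([ 0.3207, -0.2292,  0.3083]), [np.float64(0.018852064908985725), np.float64(0.018852064908985722)])
disc rim L/R [array([0.3571, 0.078 , 0.13  ]), array([ 0.2653, -0.0016,  0.13  ])]
hose high pts (array([0.3676, 0.3832, 0.0341]), [np.float64(0.04740753999264645), np.float64(0.047407539992646366)])
[745.1939 334.5292]
[685.6928 338.2874]
```

A grey box with something on top, up to about 0.3 m high, stands near the sweep. I'll go straight up first, then across to look down on the header.

Emit:
carry_out([
  [0,0,0,0,0,1,1],
  [0,0,0,0,0,1,1],
  [0,0,0,0,0,1,1],
  [0,0,0,0,0,1,1],
  [0,0,0,0,0,1,1],
  [0,0,0,0,0,1,1],
  [0,0,0,0,0,1,1],
  [0,0,0,0,0,1,1],
  [0,0,0,0,0,0,1],
])

```text
clock: 2.6
tcp_pos: [0.1465, -0.6095, 0.4286]
tcp_rot: [[0.972, 0.234, 0.002], [0.234, -0.972, -0.009], [-0.0, 0.009, -1.0]]
contact_force: [0.6, -1.5, 0.9]
gripper_width: 0.0877
```

Emit:
carry_out([
  [0,0,0.148,0.62,1,0,1],
  [0,0,0.148,0.62,1,0,1],
  [0,0,0.148,0.62,1,0,1],
  [0,0,0.148,0.62,1,0,1],
  [0,0,0.148,0.62,1,0,1],
  [0,0,0.148,0.62,1,0,1],
  [0,0,0.148,0.62,1,0,1],
  [0,0,0.148,0.62,1,0,1],
  [0,0,0.148,0.62,1,0,1],
  [0,0,0.148,0.62,1,0,1],
])

```text
clock: 3.43
tcp_pos: [0.3013, -0.3562, 0.4221]
tcp_rot: [[0.528, 0.849, -0.0], [0.849, -0.528, 0.0], [0.0, -0.001, -1.0]]
contact_force: [0.3, -0.1, 0.2]
gripper_width: 0.0882
```

Emit:
carry_out([
  [0,0,0.148,0.62,1,0,1],
  [0,0,0.148,0.62,1,0,1],
  [0,0,0.148,0.62,1,0,1],
  [0,0,0.148,0.62,1,0,1],
  [0,0,0.148,0.62,1,0,1],
  [0,0,0.148,0.62,1,0,1],
  [0,0,0.148,0.62,1,0,1],
  [0,0,0.148,0.62,1,0,1],
  [0,0,0.148,0.62,1,0,1],
  [0,0,0.148,0.62,1,0,1],
])

```text
clock: 4.27
tcp_pos: [0.4563, -0.1062, 0.4221]
tcp_rot: [[-0.217, 0.976, -0.0], [0.976, 0.217, 0.0], [0.0, -0.0, -1.0]]
contact_force: [0.6, -0.7, -0.2]
gripper_width: 0.0876
```

Emit:
carry_out([
  [0,0,0,0,0,-1,1],
  [0,0,0,0,0,-1,1],
  [0,0,0,0,0,-1,1],
  [0,0,0,0,0,-1,1],
  [0,0,0,0,0,-1,1],
  [0,0,0,0,0,-1,1],
  [0,0,0,0,0,-1,1],
  [0,0,0,0,0,-1,1],
  [0,0,0,0,0,0,1],
])

```text
clock: 5.02
tcp_pos: [0.4527, -0.1068, 0.2182]
tcp_rot: [[-0.213, 0.977, -0.008], [0.977, 0.213, 0.002], [0.004, -0.007, -1.0]]
contact_force: [-1.8, 0.9, 0.1]
gripper_width: 0.0878
```

```bash
python3 - <<'E'
from h import *
np.set_printoptions(precision=4,suppress=True)
f=shot('wrist'); f=shot('wrist','w1'); s=env.sense(); print(s['tcp_pos'])
for l in ['socket','carrier','plug']: print(l,[(round(r['p'],2),w(f,r['location']),proj(f,w(f,r['location']))) for r in env.pinpoint('wrist',l)])
for l in ['latch_left','latch_right','plug']: print(l,[(round(r['p'],2),w(f,r['location']),proj(f,w(f,r['location']))) for r in env.look_for('wrist',l)])
np.save('w1.npy',f['W']); print(f['fx'],f['cx'],f['cy'])
E
```

```text
[ 0.4554 -0.1075  0.2223]
socket [(0.88, array([ 0.4574, -0.1013,  0.0132]), array([323.9604, 207.3741]))]
carrier [(0.86, array([ 0.4882, -0.1327,  0.0006]), array([346.2678, 240.2888])), (0.66, array([ 0.46  , -0.101 ,  0.0144]), array([326.631 , 207.8908]))]
plug [(0.82, array([0.5513, 0.0291, 0.0006]), array([452.6981,  91.0162]))]
latch_left [(0.44, array([ 0.4525, -0.0659,  0.0444]), array([327.5151, 174.3941]))]
latch_right [(0.75, array([ 0.4675, -0.1346,  0.0423]), array([327.0964, 250.0979]))]
plug [(0.91, array([0.5497, 0.0264, 0.0155]), array([455.5589,  92.2131])), (0.57, array([ 0.4647, -0.1358,  0.0453]), array([323.9202, 251.6564]))]
381.8634472478049 319.0673461702466 243.4605343767322
```

View pics/w1.png

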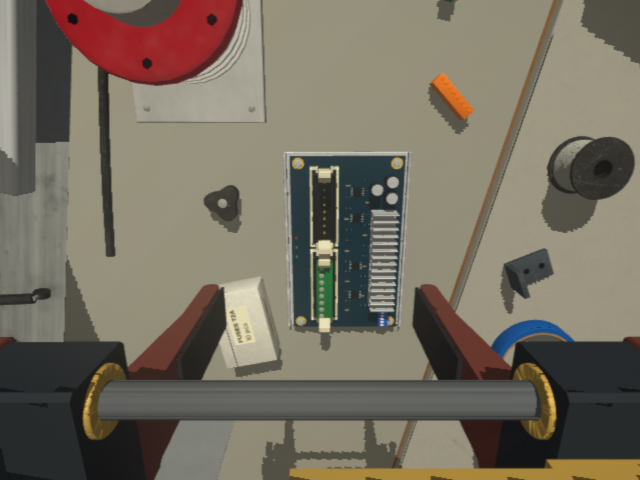

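The wrist view shows the board from above: empty black header at px (324,207), its latches at (324,174) and (324,248), and the fitted plug at (324,290). I'll fit the header pose from the pixels.

```bash
python3 - <<'E'
from h import *
import cv2
a=cv2.imread('pics/w1.png'); 
cv2.imwrite('pics/w1c.png',cv2.resize(a[145:340,275:420],(580,780),interpolation=cv2.INTER_CUBIC)[:,:])
cv2.imwrite('pics/w1c.png',cv2.resize(a[145:265,280:420],(700,600),interpolation=cv2.INTER_CUBIC))
E
```

```text
(no output)
```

View pics/w1c.png

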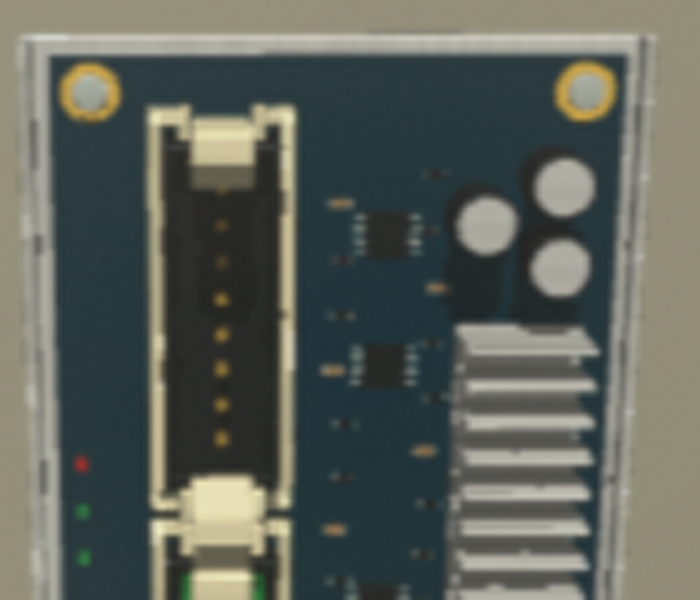

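```bash
python3 - <<'E'
from h import *
np.set_printoptions(precision=4,suppress=True)
f=dict(W=np.load('w1.npy'),fx=381.863,fy=381.863,cx=319.067,cy=243.46)
P=[ray(f,280+u/5,145+v/5,.0233) for u,v in((148,107),(296,107),(154,508),(291,508))]
TL,TR,BL,BR=P; print(np.mean(P,0),'sizes',np.linalg.norm(TL-TR),np.linalg.norm(BL-BR),np.linalg.norm(TL-BL),np.linalg.norm(TR-BR))
d=TL+TR-BL-BR; print('yaw',np.degrees(np.arctan2(-d[0],d[1])))
C=[ray(f,u,v,.0163) for u,v in((298,163.4),(397.2,163.4),(301,321),(393,321))]
c=np.mean(C,0);d=C[0]+C[1]-C[2]-C[3];y=np.arctan2(-d[0],d[1]);print('screws',c,np.degrees(y),np.linalg.norm(C[0]-C[1]),np.linalg.norm(C[0]-C[2]))
R=np.array([[np.cos(y),-np.sin(y)],[np.sin(y),np.cos(y)]]);print('socket via screws',c[:2]+R@[-.022,.041])
E
```

```text
[ 0.4574 -0.0996  0.0233] sizes 0.02738530391497479 0.02695360397173754 0.07768916796266073 0.07765966143618586
yaw 12.548927996117328
screws [ 0.4887 -0.1352  0.0163] 13.254680607973354 0.09330770858683932 0.16500105074579052
socket via screws [ 0.4579 -0.1003]
```

Emit:
carry_out([
  [0,0,-0.025,0.3,1,0,1],
  [0,0,-0.025,0.3,1,0,1],
  [0,0,-0.025,0.3,1,0,1],
  [0,0,-0.025,0.3,1,0,1],
  [0,0,-0.025,0.3,1,0,1],
  [0,0,0,0.3,1,0,1],
  [0,0,0,0.3,1,0,1],
  [0,0,0,0.3,1,0,1],
  [0,0,0,0.3,1,0,1],
  [0,0,0,0.3,1,0,1],
])

```text
clock: 6.25
tcp_pos: [0.5316, 0.1437, 0.2235]
tcp_rot: [[-0.149, 0.989, 0.001], [0.989, 0.149, 0.0], [0.0, 0.001, -1.0]]
contact_force: [0.2, -1.7, 0.1]
gripper_width: 0.0878
```

Emit:
carry_out([
  [0,0,0,0.4,0.9,0,1],
  [0,0,0,0.4,0.9,0,1],
  [0,0,0,0.4,0.4,0,1],
  [0,0,0,0,0,-1,1],
  [0,0,0,0,0,-1,1],
  [0,0,0,0,0,0,1],
  [0,0,0,0,0,0,1],
  [0,0,0,0,0,0,1],
])

```text
clock: 6.92
tcp_pos: [0.5617, 0.1974, 0.174]
tcp_rot: [[-0.149, 0.989, 0.001], [0.989, 0.149, 0.0], [0.0, 0.001, -1.0]]
contact_force: [0.3, -0.2, 0.2]
gripper_width: 0.0879
```

```bash
cat > pl.py <<'E'
from h import *
from scipy.optimize import minimize
np.set_printoptions(precision=4,suppress=True)
def plugfit(f,p0,z0=0.,m=None,crop=None):
    hsv=cv2.cvtColor(f['color'],cv2.COLOR_BGR2HSV)
    g=cv2.inRange(hsv,(40,70,25),(85,255,255))
    n,lab,st,ce=cv2.connectedComponentsWithStats(cv2.morphologyEx(g,cv2.MORPH_CLOSE,np.ones((5,5))))
    k=1+np.argmin([np.hypot(*(ce[i]-proj(f,[p0[0],p0[1],z0+.012])))+(0 if st[i,4]>300 else 999) for i in range(1,n)])
    m=(lab==k).astype(np.float32); print('area',st[k,4],ce[k])
    def sil(p):
        ca,sa=np.cos(p[2]),np.sin(p[2])
        return np.array([proj(f,[p[0]+ca*x-sa*y,p[1]+sa*x+ca*y,z]) for x in(-.008,.008) for y in(-.03,.03) for z in(z0,z0+.018)])
    def cost(p):
        h=cv2.convexHull(sil(p).astype(np.float32))
        M=cv2.fillConvexPoly(np.zeros((1920,2560),np.uint8),np.round(h*4).astype(np.int32),1)
        M=cv2.resize(M.astype(np.float32),(640,480),interpolation=cv2.INTER_AREA)
        return np.abs(M-m).sum()/m.sum()
    x,y,a=p0
    r=minimize(cost,p0,method='Nelder-Mead',options=dict(initial_simplex=[[x,y,a],[x+.006,y,a],[x,y+.006,a],[x,y,a+.15]],maxiter=80,xatol=1e-4,fatol=1e-4))
    print('fit',r.x,np.degrees(r.x[2]),'cost',r.fun); return r.x
E
python3 - <<'E'
from pl import *
f=shot('wrist','w2'); s=env.sense(); print(s['tcp_pos'],s['tcp_rot'])
plugfit(f,[.558,.209,.15])
for l in ['plug','plug_front']: print(l,[(round(r['p'],2),w(f,r['location']),proj(f,w(f,r['location']))) for r in env.pinpoint('wrist',l)])
E
```

```text
[0.562  0.1975 0.1744] [[-0.1486  0.9889  0.0023]
 [ 0.9889  0.1486  0.0008]
 [ 0.0004  0.0024 -1.    ]]
area 1338 [318.4432 208.8057]
fit [0.5607 0.2088 0.1316] 7.539520236752734 cost 0.052643872797489166
plug [(0.95, array([ 0.3993,  0.2547, -0.0008]), array([136.9332, 126.2384])), (0.87, array([ 0.5172,  0.1238, -0.0044]), array([260.9667, 285.8667])), (0.62, array([0.5519, 0.0244, 0.0058]), array([283.4123, 384.1108])), (0.55, array([0.5538, 0.2097, 0.0033]), array([311.1355, 205.9541]))]
plug_front [(0.94, array([0.3905, 0.2518, 0.0038]), array([123.6814, 128.131 ])), (0.85, array([0.5544, 0.2095, 0.0038]), array([311.8067, 206.3633])), (0.74, array([0.5295, 0.1237, 0.0031]), array([272.8161, 290.876 ])), (0.58, array([ 0.5545,  0.0266, -0.0012]), array([286.7767, 378.2473]))]
```

View pics/w2.png

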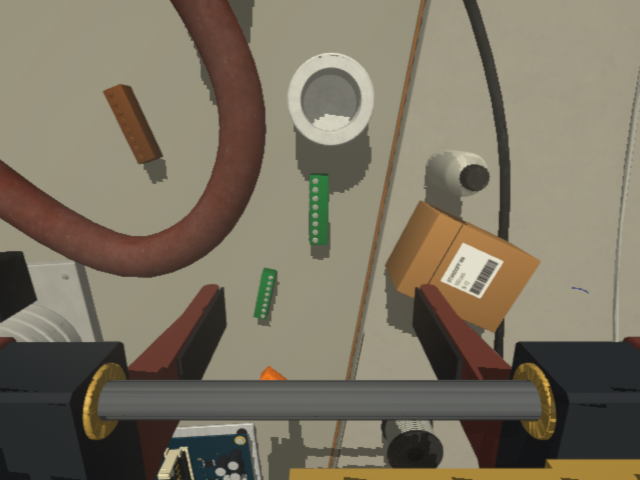

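The larger plug is at px (319,209). Its screw row sits off-centre to the left (-x), like the fitted plug's, and the networks agree the front faces -x. I'll go down with the jaws half open to keep clear of the carton.

Emit:
carry_out([
  [0,0,0,-0.05,0.45,0,0.1],
  [0,0,0,0,0,-1,0.1],
  [0,0,0,0,0,-1,0.1],
  [0,0,0,0,0,-1,0.1],
  [0,0,0,0,0,-1,0.1],
  [0,0,0,0,0,-1,0.1],
  [0,0,0,0,0,-0.8,0.1],
  [0,0,0,0,0,-0.4,0.1],
  [0,0,0,0,0,0,0.1],
  [0,0,0,0,0,0,0.1],
])

```text
clock: 7.9
tcp_pos: [0.5601, 0.209, 0.0181]
tcp_rot: [[-0.149, 0.989, 0.0], [0.989, 0.149, 0.0], [0.0, 0.0, -1.0]]
contact_force: [-0.1, 0.4, -0.1]
gripper_width: 0.0483
```

```bash
python3 - <<'E'
from pl import *
s=env.sense(); print(s['tcp_pos'],s['gripper_width'],s['contact_force'],s['clock'])
f=shot('wrist','w3')
plugfit(f,[.5607,.2088,.135])
E
```

```text
[0.5601 0.209  0.0181] 0.04831741336496935 [-0.0592  0.3825 -0.1461] 7.9
area 3720 [319.3315 295.1642]
fit [0.5605 0.2091 0.1465] 8.393964749927095 cost 0.19939516484737396
```

View pics/w3.png

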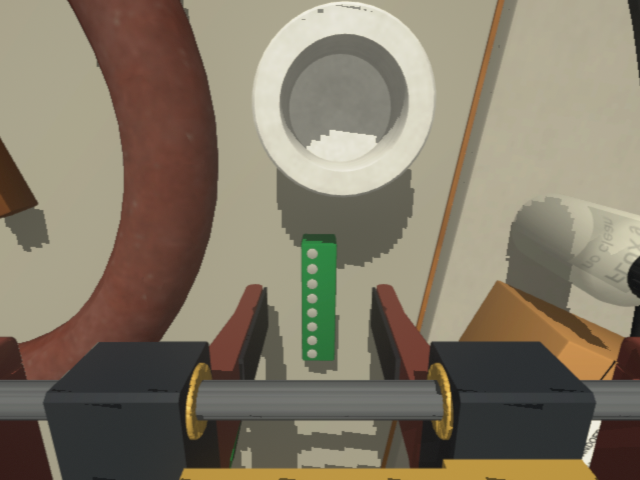

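The plug lies centred between the jaws (px 302–335, rows 243–360), so I'll go down the last 8.5 mm and grip.

Emit:
carry_out([
  [0,0,0,0,0,-0.34,0.1],
  [0,0,0,0,0,0,0.1],
  [0,0,0,0,0,0,-1],
  [0,0,0,0,0,0,-1],
  [0,0,0,0,0,0,-1],
  [0,0,0,0,0,0,-1],
  [0,0,0,0,0,0,-1],
  [0,0,0,0,0,0,-1],
], newtons=45)

```text
clock: 8.62
tcp_pos: [0.5599, 0.2086, 0.0093]
tcp_rot: [[-0.149, 0.989, 0.0], [0.989, 0.149, 0.0], [0.0, 0.0, -1.0]]
contact_force: [0.2, 0.2, 0.9]
gripper_width: 0.0157
```

Emit:
carry_out([
  [0,0,0,0,0,0.2,-1],
  [0,0,0,0,0,1,-1],
  [0,0,0,0,0,1,-1],
  [0,0,0,0,0,1,-1],
  [0,0,0,0,0,1,-1],
  [0,0,0,0,0,0,-1],
  [0,0,0,0,0,0,-1],
])

```text
clock: 9.2
tcp_pos: [0.5608, 0.2089, 0.1158]
tcp_rot: [[-0.149, 0.989, 0.003], [0.989, 0.149, 0.001], [0.001, 0.003, -1.0]]
contact_force: [-1.3, -1.4, -0.3]
gripper_width: 0.0153
```

```bash
python3 - <<'E'
from pl import *
s=env.sense(); print(s['tcp_pos'],s['tcp_rot'],s['gripper_width'],s['contact_force'],s['clock'])
f=shot('wrist','w4')
z=s['tcp_pos'][2]-.0095
plugfit(f,[s['tcp_pos'][0],s['tcp_pos'][1],.145],z)
E
```

```text
[0.5608 0.2089 0.1158] [[-0.1488  0.9889  0.0032]
 [ 0.9889  0.1488  0.0011]
 [ 0.0006  0.0033 -1.    ]] 0.015324238955419458 [-1.2559 -1.4418 -0.3178] 9.2
area 4138 [320.2296 302.1199]
fit [0.5615 0.2093 0.1531] 8.770613360579404 cost 0.19509726762771606
```

View pics/w4.png

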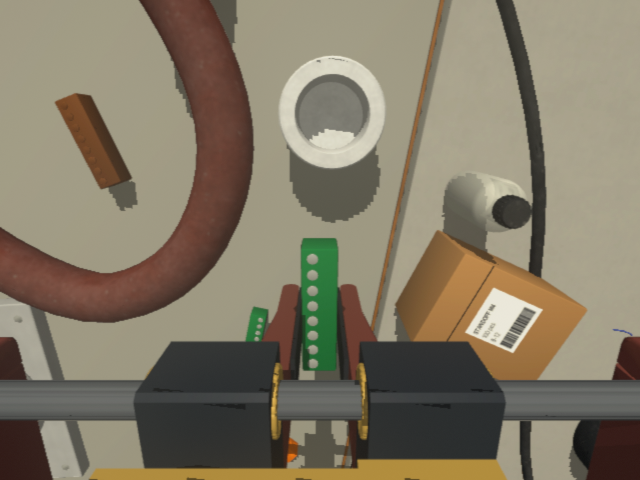

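The plug is held level and centred. Next, over to the header.

Emit:
carry_out([
  [0,0,0.012,-0.32,-0.95,0,-1],
  [0,0,0.012,-0.32,-0.95,0,-1],
  [0,0,0.012,-0.32,-0.95,0,-1],
  [0,0,0.012,-0.32,-0.95,0,-1],
  [0,0,0.012,-0.32,-0.95,0,-1],
  [0,0,0.012,-0.32,-0.95,0,-1],
  [0,0,0.012,-0.32,-0.95,0,-1],
  [0,0,0.012,-0.32,-0.95,0,-1],
  [0,0,0.012,-0.32,-0.95,0,-1],
  [0,0,0.012,-0.32,-0.95,0,-1],
])

```text
clock: 10.08
tcp_pos: [0.478, -0.0299, 0.1127]
tcp_rot: [[-0.211, 0.977, -0.003], [0.977, 0.211, 0.0], [0.001, -0.003, -1.0]]
contact_force: [-0.1, 0.4, 0.4]
gripper_width: 0.0152
```

Emit:
carry_out([
  [0,0,0.012,-0.32,-0.95,0,-1],
  [0,0,0.012,-0.32,-0.95,0,-1],
  [0,0,0,-0.28,-0.95,0,-1],
  [0,0,0,0,0,-0.4,-1],
  [0,0,0,0,0,-0.4,-1],
  [0,0,0,0,0,0,-1],
  [0,0,0,0,0,0,-1],
  [0,0,0,0,0,0,-1],
  [0,0,0,0,0,0,-1],
])

```text
clock: 10.83
tcp_pos: [0.457, -0.0994, 0.0941]
tcp_rot: [[-0.224, 0.975, -0.0], [0.975, 0.224, 0.0], [0.0, -0.0, -1.0]]
contact_force: [0.2, 0.8, -0.4]
gripper_width: 0.0155
```

```bash
python3 - <<'E'
from pl import *
s=env.sense(); print(s['tcp_pos'],s['tcp_rot'],s['gripper_width'],s['contact_force'],s['clock'])
f=shot('wrist','w5')
z=s['tcp_pos'][2]-.0095
plugfit(f,[s['tcp_pos'][0],s['tcp_pos'][1],.22],z)
for l in ['socket','carrier']: print(l,[(round(r['p'],2),w(f,r['location'])) for r in env.pinpoint('wrist',l)])
print('latch',[(l,round(r['p'],2),w(f,r['location'])) for l in ('latch_left','latch_right') for r in env.look_for('wrist',l)])
np.save('w5.npy',f['W'])
g=shot('scene','s5');shot('side','d5')
cv2.imwrite('pics/w5c.png',cv2.resize(f['color'][120:390,220:420],(592,799),interpolation=cv2.INTER_CUBIC)[:600])
E
```

```text
[ 0.457  -0.0994  0.0941] [[-0.2242  0.9745 -0.0001]
 [ 0.9745  0.2242  0.0001]
 [ 0.0001 -0.0001 -1.    ]] 0.015529874632652685 [ 0.1653  0.8123 -0.4362] 10.8333
area 4464 [320.1118 305.3539]
fit [ 0.4577 -0.0986  0.2261] 12.956579910646635 cost 0.21358366310596466
socket []
carrier [(0.57, array([ 0.4859, -0.1354, -0.0008]))]
latch [('latch_left', 0.9, array([ 0.4511, -0.0658,  0.047 ]))]
```

View pics/w5.png

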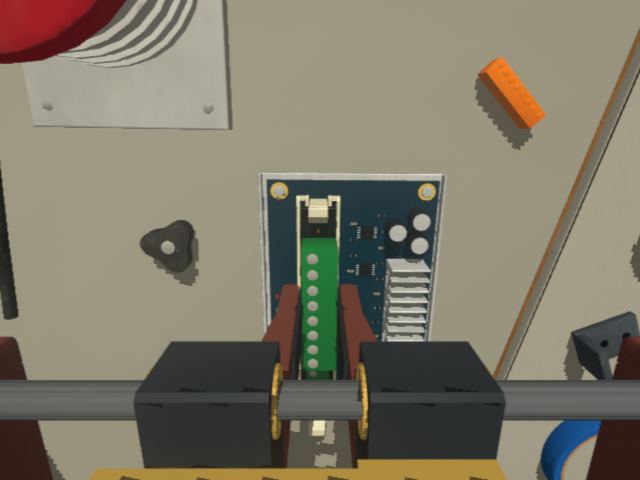

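The held plug hovers over the header, at px (302–338, 240–370). The header's left latch is at (318,207) and the board screws at (279,191) and (427,191). I'll compare plug and header in this one image to cancel calibration error.

```bash
python3 - <<'E'
from pl import *
im=cv2.imread('pics/w5.png'); f=dict(W=np.load('w5.npy'),fx=381.863,fy=381.863,cx=319.067,cy=243.46)
hsv=cv2.cvtColor(im,cv2.COLOR_BGR2HSV)
def ring(u,v,name=im):
    h=cv2.cvtColor(name,cv2.COLOR_BGR2HSV)[v-14:v+15,u-14:u+15]; m=cv2.inRange(h,(12,90,90),(35,255,255))
    p=cv2.findNonZero(m); (c,r)=cv2.minEnclosingCircle(p); return np.array(c)+[u-14,v-14],r
S=[]
for u,v in((279,191),(427,191)):
    c,r=ring(u,v); S.append(ray(f,*c,.0165)); print('screw',c,r,S[-1])
d=S[1]-S[0];yaw=np.arctan2(d[1],d[0]);R=np.array([[np.cos(yaw),-np.sin(yaw)],[np.sin(yaw),np.cos(yaw)]])
print('yaw',np.degrees(yaw),np.linalg.norm(d),'socket~',(S[0]+S[1])[:2]/2+R@[-.022,-.0415])
# same ring detection in w1
im1=cv2.imread('pics/w1.png'); f1=dict(f,W=np.load('w1.npy')); Q=[]
for u,v in((298,163),(397,163),(301,321),(393,321)):
    try: c,r=ring(u,v,im1); Q.append(ray(f1,*c,.0165)); print('w1',c,r,Q[-1])
    except Exception as e: print(e)
# wall profiles
for v in (212,218,224,230):
    print(v,im[v,294:346].max(1).tolist())
g=cv2.inRange(hsv,(40,70,25),(85,255,255))
for v in (250,256,262,268,274,280): 
    x=np.nonzero(g[v,280:360])[0]+280; print('green',v,x.min(),x.max(), ray(f,x.min()-.5,v,.1026)[:2],ray(f,x.max()+.5,v,.1026)[:2])
for u in (308,318,328): 
    x=np.nonzero(g[225:385,u])[0]+225; print('greencol',u,x.min(),x.max())
    print(im[186:256,u].max(1).tolist())
E
```

```text
screw [278.6842 190.6316] 9.074278831481934 [ 0.4237 -0.0644  0.0165]
screw [426.5455 191.4697] 9.246063232421875 [ 0.5144 -0.0442  0.0165]
yaw 12.565181634443034 0.09288342912922122 socket~ [ 0.4566 -0.0996]
w1 [297.6389 163.1944] 6.050938606262207 [ 0.4239 -0.0647  0.0165]
w1 [396.7195 162.4024] 6.28183126449585 [ 0.5147 -0.0442  0.0165]
w1 [300.3 320.5] 5.323632717132568 [ 0.459  -0.2254  0.0165]
w1 [389.1452 320.5323] 4.612270355224609 [ 0.5513 -0.2052  0.0165]
212 [62, 67, 113, 178, 209, 177, 97, 52, 46, 44, 42, 41, 42, 63, 144, 203, 213, 214, 213, 214, 214, 214, 214, 215, 216, 216, 215, 216, 216, 216, 216, 215, 208, 167, 86, 43, 40, 39, 40, 42, 45, 56, 116, 182, 208, 173, 91, 62, 61, 61, 61, 61]
218 [62, 67, 116, 179, 210, 178, 96, 51, 45, 43, 40, 42, 40, 46, 79, 103, 104, 104, 104, 104, 104, 105, 104, 105, 105, 106, 106, 106, 106, 107, 106, 107, 104, 90, 61, 40, 39, 39, 41, 42, 43, 63, 146, 204, 210, 169, 85, 61, 60, 60, 60, 61]
224 [61, 67, 118, 181, 208, 174, 96, 50, 46, 43, 43, 46, 46, 45, 46, 45, 44, 41, 40, 40, 39, 40, 40, 40, 41, 40, 39, 40, 40, 38, 39, 39, 38, 39, 41, 4
[... 932 characters left out ...]
123, 123, 123, 125, 141]
greencol 318 237 379
[64, 63, 64, 64, 63, 64, 63, 64, 63, 63, 63, 67, 111, 199, 208, 208, 209, 209, 209, 215, 234, 219, 235, 228, 215, 216, 216, 214, 213, 213, 211, 136, 105, 102, 103, 103, 97, 55, 41, 39, 38, 39, 55, 86, 89, 96, 87, 44, 38, 37, 38, 52, 98, 104, 104, 107, 110, 111, 112, 115, 117, 119, 121, 129, 127, 123, 123, 122, 122, 122]
greencol 328 237 379
[63, 63, 63, 63, 63, 63, 62, 63, 73, 125, 164, 185, 168, 167, 167, 167, 170, 170, 171, 169, 111, 107, 105, 97, 88, 84, 86, 85, 84, 86, 99, 84, 61, 51, 49, 52, 51, 43, 41, 40, 40, 41, 44, 44, 44, 43, 43, 42, 43, 43, 42, 55, 96, 102, 104, 106, 109, 111, 112, 115, 116, 118, 120, 128, 126, 122, 122, 123, 122, 121]
```

```bash
python3 - <<'E'
from pl import *
f=dict(W=np.load('w5.npy'),fx=381.863,fy=381.863,cx=319.067,cy=243.46); f1=dict(f,W=np.load('w1.npy'))
a=np.radians(12.7); ex=np.array([np.cos(a),np.sin(a)]);ey=np.array([-np.sin(a),np.cos(a)])
t=np.array([.457,-.0994])
L=lambda P:np.array([(P[:2]-t)@ex,(P[:2]-t)@ey])*1e3   # mm, local, rel to TCP
print('plug +y end bottom',L(ray(f,319.3,236.7,.0846)),'top',L(ray(f,319.3,249.5,.1026)))
for z in(.012,.0145,.0165,.0233):
  P=[L(ray(f1,280+u/5,145+v/5,z)) for u,v in((148,107),(296,107),(154,508),(291,508))]
  print('outline w1 z',z,'centre',np.mean(P,0),'ylen',P[0][1]-P[2][1],'xw',P[1][0]-P[0][0],'w5 +y edge',L(ray(f,308,194.7,z)))
print('axis w5',L(ray(f,317.8,224,.0163)),L(ray(f,317.8,212,.047)))
for uv,z in (((222,477),.0465),((222,520),.0465)): pass
# latch top extents in w1 (z=.047): left v 118..165, right v 478..~545 of crop
print('latchL top',[L(ray(f1,324.4,145+v/5,.0475)) for v in(118,165)],'latchR',[L(ray(f1,324.4,145+v/5,.0475)) for v in(476,520,545)])
im1=cv2.imread('pics/w1.png'); print(im1[165:262,324].max(1).tolist())
E
```

```text
plug +y end bottom [ 0.6831 30.7838] top [ 0.6698 30.3001]
outline w1 z 0.012 centre [ 0.4225 -2.5058] ylen 80.13521231785924 xw 28.24673932230616 w5 +y edge [-6.5332 38.1527]
outline w1 z 0.0145 centre [ 0.4025 -2.0024] ylen 79.59405189171797 xw 28.055986505328157 w5 +y edge [-6.4624 38.5755]
outline w1 z 0.0165 centre [ 0.3865 -1.5997] ylen 79.16112355080496 xw 27.903384251745823 w5 +y edge [-6.4057 38.9136]
outline w1 z 0.0233 centre [ 0.3319 -0.2305] ylen 77.6891671917007 xw 27.38453658956567 w5 +y edge [-6.213  40.0634]
axis w5 [-0.1884 19.8951] [-0.1336 34.3979]
latchL top [array([ 0.2283, 38.9886]), array([ 0.1968, 30.9213])] latchR [array([ -0.0233, -25.4602]), array([ -0.0562, -33.8846]), array([ -0.0751, -38.7236])]
[64, 64, 71, 128, 193, 205, 227, 227, 210, 207, 207, 203, 186, 113, 100, 99, 100, 97, 78, 46, 41, 42, 40, 45, 70, 74, 51, 40, 39, 40, 43, 62, 72, 60, 42, 40, 40, 41, 69, 117, 121, 55, 39, 39, 45, 76, 123, 126, 71, 45, 44, 52, 95, 126, 125, 67, 38, 39, 41, 69, 121, 121, 66, 40, 39, 49, 91, 126, 123, 68, 45, 44, 43, 45, 78, 173, 228, 232, 232, 232, 232, 232, 231, 225, 214, 205, 203, 203, 201, 117, 99, 99, 102, 125, 202, 234, 210]
```

```bash
python3 - <<'E'
from pl import *
f=dict(W=np.load('w5.npy'),fx=381.863,fy=381.863,cx=319.067,cy=243.46); f1=dict(f,W=np.load('w1.npy'))
a=np.radians(12.7); ex=np.array([np.cos(a),np.sin(a)]);ey=np.array([-np.sin(a),np.cos(a)])
t=np.array([.457,-.0994])
L=lambda P:np.array([(P[:2]-t)@ex,(P[:2]-t)@ey])*1e3
for z in(.0355,.0375):
  l,r=L(ray(f1,324.4,183.2,z)),L(ray(f1,324.4,239.4,z)); print(z,l,r,'mid',(l+r)/2,'len',l[1]-r[1],'w5 L tip',L(ray(f,317.8,222.7,z)))
# pins in w1: symmetric row
im1=cv2.imread('pics/w1.png'); p=im1[185:240,322:327,:].max(2).max(1)
pk=[189.6,197,204.7,211.6,218.6,225.6,232.4]
print([L(ray(f1,324.4,v,.019))[1].round(1) for v in pk])
E
```

```text
0.0355 [ 0.2769 24.7738] [  0.0703 -28.1683] mid [ 0.1736 -1.6973] len 52.942096263209976 w5 L tip [-0.1457 25.4575]
0.0375 [ 0.2607 25.0464] [  0.0552 -27.5903] mid [ 0.1579 -1.2719] len 52.63669117631604 w5 L tip [-0.141  25.9472]
[np.float64(16.4), np.float64(9.3), np.float64(1.9), np.float64(-4.9), np.float64(-11.8), np.float64(-18.9), np.float64(-25.8)]
```

Relative to the plug, the header is about 0.85 mm toward local -x and 1.5 mm toward local -y. I'll apply that and go down to just above the latches.

Emit:
carry_out([
  [0,0,0,-0.02,-0.066,0,-1],
  [0,0,0,0,0,-0.6,-1],
  [0,0,0,0,0,-0.5,-1],
  [0,0,0,0,0,-0.2,-1],
  [0,0,0,0,0,0,-1],
  [0,0,0,0,0,0,-1],
  [0,0,0,0,0,0,-1],
], newtons=60)

```text
clock: 11.77
tcp_pos: [0.4566, -0.102, 0.0621]
tcp_rot: [[-0.223, 0.975, 0.001], [0.975, 0.223, -0.0], [-0.0, 0.001, -1.0]]
contact_force: [0.8, -0.5, -0.0]
gripper_width: 0.0154
```

```bash
python3 - <<'E'
from pl import *
s=env.sense(); print(s['tcp_pos'],s['contact_force'],s['ft_torque'],s['clock'],s['joints'])
f=shot('wrist','w6'); np.save('w6.npy',f['W']); g=shot('scene','s6')
a=cv2.resize(f['color'][150:390,240:400],(400,600),interpolation=cv2.INTER_CUBIC)
b=cv2.resize(g['color'][130:250,400:500],(400,480),interpolation=cv2.INTER_CUBIC)
o=np.zeros((600,800,3),np.uint8);o[:,:400]=a;o[:480,400:]=b;cv2.imwrite('pics/c6.png',o)
E
```

```text
[ 0.4566 -0.102   0.0621] [ 0.7505 -0.5438 -0.0372] [-0.0189 -0.0711 -0.0311] 11.7667 [-0.2451  0.47    2.0656 -0.      0.6054 -0.4699]
```

View pics/c6.png

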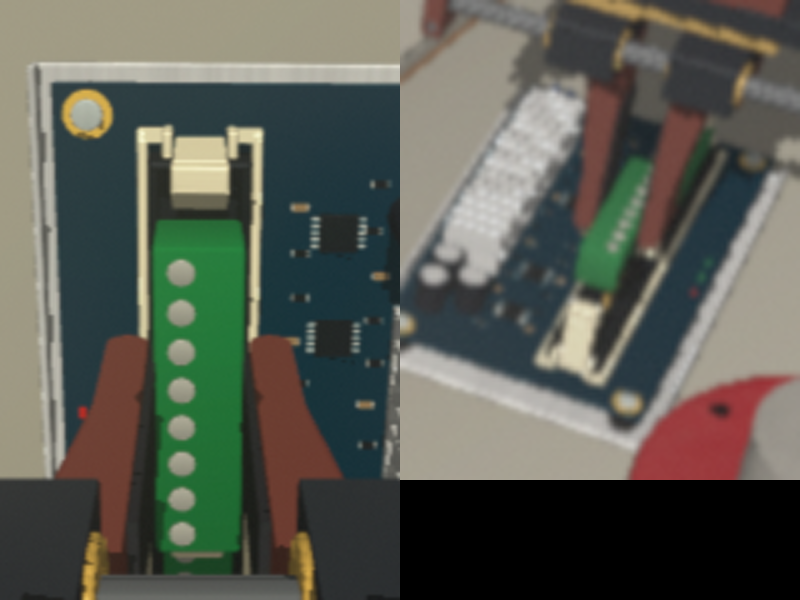

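Left of the composite, the plug's near end (rows 221–247) sits just inside the latch tip (row 209). It is centred at u=199, against 200.5 for the header and latch. The scene view agrees.

```bash
python3 - <<'E'
from pl import *
f=dict(W=np.load('w6.npy'),fx=381.863,fy=381.863,cx=319.067,cy=243.46)
a=np.radians(12.75); ex=np.array([np.cos(a),np.sin(a)]);ey=np.array([-np.sin(a),np.cos(a)])
t=np.array([.4566,-.102])
L=lambda P:np.array([(P[:2]-t)@ex,(P[:2]-t)@ey])*1e3
im=cv2.imread('pics/w6.png'); print(im[200:256,320].tolist())
print('plug end bot',L(ray(f,319.6,150+221/2.5,.0526)),'top',L(ray(f,319.6,150+247/2.5,.0706)))
print('latch tip',[L(ray(f,320.2,150+209/2.5,z)) for z in(.0355,.0375)],'silk end',L(ray(f,305,150+128/2.5,.0145)))
c=np.array([87,113])/2.5+[240,150]; print('screw',L(ray(f,*c,.0165)),'-> socket',L(ray(f,*c,.0165))+[46.5-22,-82.5+41])
E
```

```text
[[64, 60, 42], [64, 61, 42], [65, 61, 43], [69, 67, 50], [99, 113, 106], [154, 193, 203], [159, 201, 212], [160, 202, 213], [160, 202, 213], [159, 202, 213], [161, 202, 213], [161, 203, 213], [160, 202, 212], [163, 204, 215], [186, 228, 236], [165, 207, 219], [172, 217, 225], [197, 235, 242], [175, 218, 226], [166, 208, 219], [166, 208, 219], [166, 209, 219], [164, 206, 218], [165, 207, 218], [164, 205, 218], [164, 206, 217], [159, 199, 210], [113, 141, 148], [86, 106, 110], [82, 102, 105], [81, 101, 105], [82, 102, 106], [79, 99, 103], [67, 82, 83], [40, 48, 45], [35, 41, 38], [35, 41, 38], [38, 56, 39], [53, 100, 41], [54, 106, 40], [55, 108, 39], [57, 111, 41], [56, 112, 40], [57, 114, 40], [58, 115, 41], [58, 118, 41], [60, 120, 41], [60, 122, 41], [62, 125, 42], [64, 132, 42], [64, 131, 42], [62, 127, 41], [62, 126, 41], [62, 126, 41], [62, 125, 41], [62, 126, 41]]
plug end bot [ 0.8624 30.0271] top [ 0.8212 30.6831]
latch tip [array([ 1.2106, 27.6327]), array([ 1.2021, 28.184 ])] silk end [-7.1486 40.4307]
screw [-23.5208  44.0984] -> socket [0.9792 2.5984]
```

Emit:
carry_out([
  [0,0,0,0.005,0.034,0,-1],
  [0,0,0,0,0,-0.1,-1],
  [0,0,0,0,0,-0.1,-1],
  [0,0,0,0,0,-0.08,-1],
  [0,0,0,0,0,-0.08,-1],
  [0,0,0,0,0,-0.08,-1],
  [0,0,0,0,0,0,-1],
])

```text
clock: 12.45
tcp_pos: [0.4565, -0.101, 0.0504]
tcp_rot: [[-0.223, 0.975, 0.0], [0.975, 0.223, -0.0], [-0.0, 0.0, -1.0]]
contact_force: [-0.3, 0.6, 0.8]
gripper_width: 0.0153
```

Emit:
carry_out([
  [0,0,0,0,0,-0.06,-1],
  [0,0,0,0,0,-0.06,-1],
  [0,0,0,0,0,0,-1],
])

```text
clock: 12.7
tcp_pos: [0.4569, -0.1011, 0.0479]
tcp_rot: [[-0.223, 0.975, 0.001], [0.975, 0.223, -0.0], [-0.0, 0.001, -1.0]]
contact_force: [0.7, 0.5, 5.1]
gripper_width: 0.0152
```

Emit:
carry_out([
  [0,0,0,0,0,-0.06,-1],
  [0,0,0,0,0,0,-1],
])

```text
clock: 12.87
tcp_pos: [0.4572, -0.1011, 0.0466]
tcp_rot: [[-0.223, 0.975, 0.001], [0.975, 0.223, -0.0], [-0.001, 0.001, -1.0]]
contact_force: [-0.1, 0.1, 9.0]
gripper_width: 0.0153
```

Emit:
carry_out([
  [0,0,0,0,0,-0.05,-1],
  [0,0,0,0,0,0,-1],
])

```text
clock: 13.03
tcp_pos: [0.4567, -0.101, 0.0451]
tcp_rot: [[-0.223, 0.975, 0.001], [0.975, 0.223, -0.0], [-0.0, 0.001, -1.0]]
contact_force: [0.7, 0.2, 1.0]
gripper_width: 0.0148
```

The plug's edge is past the hook tips, so I'll go on down to the pocket rim.

Emit:
carry_out([
  [0,0,0,0,0,-0.08,-1],
  [0,0,0,0,0,-0.08,-1],
  [0,0,0,0,0,-0.08,-1],
  [0,0,0,0,0,-0.08,-1],
  [0,0,0,0,0,0,-1],
])

```text
clock: 13.45
tcp_pos: [0.4564, -0.101, 0.0365]
tcp_rot: [[-0.223, 0.975, -0.0], [0.975, 0.223, 0.0], [0.0, -0.0, -1.0]]
contact_force: [2.0, -0.2, 1.0]
gripper_width: 0.0151
```

Emit:
carry_out([
  [0,0,0,0,0,-0.06,-1],
  [0,0,0,0,0,-0.06,-1],
  [0,0,0,0,0,-0.06,-1],
  [0,0,0,0,0,0,-1],
])

```text
clock: 13.78
tcp_pos: [0.4564, -0.101, 0.0322]
tcp_rot: [[-0.223, 0.975, -0.0], [0.975, 0.223, 0.0], [0.0, -0.0, -1.0]]
contact_force: [0.8, 0.5, 1.7]
gripper_width: 0.0153
```

Emit:
carry_out([
  [0,0,0,0,0,-0.05,-1],
  [0,0,0,0,0,-0.05,-1],
  [0,0,0,0,0,0,-1],
])

```text
clock: 14.03
tcp_pos: [0.4564, -0.101, 0.0297]
tcp_rot: [[-0.223, 0.975, -0.0], [0.975, 0.223, 0.0], [0.0, -0.0, -1.0]]
contact_force: [0.9, -0.1, 1.1]
gripper_width: 0.0157
```

Emit:
carry_out([
  [0,0,0,0,0,-0.05,-1],
  [0,0,0,0,0,-0.05,-1],
  [0,0,0,0,0,0,-1],
])

```text
clock: 14.28
tcp_pos: [0.4558, -0.1008, 0.027]
tcp_rot: [[-0.223, 0.975, -0.001], [0.975, 0.223, 0.0], [0.001, -0.001, -1.0]]
contact_force: [0.5, 0.2, -0.5]
gripper_width: 0.0151
```

Emit:
carry_out([
  [0,0,0,0,0,-0.05,-1],
  [0,0,0,0,0,-0.03,-1],
  [0,0,0,0,0,0,-1],
  [0,0,0,0,0,0,-1],
])

```text
clock: 14.62
tcp_pos: [0.456, -0.1008, 0.0254]
tcp_rot: [[-0.223, 0.975, -0.001], [0.975, 0.223, 0.0], [0.0, -0.001, -1.0]]
contact_force: [-1.0, 0.3, 2.7]
gripper_width: 0.0155
```

Emit:
carry_out([
  [0,0,0,0,0,-0.03,-1],
  [0,0,0,0,0,0,-1],
  [0,0,0,0,0,0,-1],
])

```text
clock: 14.87
tcp_pos: [0.456, -0.1008, 0.0249]
tcp_rot: [[-0.223, 0.975, -0.001], [0.975, 0.223, 0.0], [0.0, -0.001, -1.0]]
contact_force: [-2.5, 0.5, 8.3]
gripper_width: 0.0154
```

```bash
python3 - <<'E'
from pl import *
s=env.sense(); print(s['tcp_pos'],s['contact_force'],s['ft_torque'],s['clock'])
f=shot('wrist','w7'); np.save('w7.npy',f['W']); g=shot('scene','s7')
a=cv2.resize(f['color'][150:390,240:400],(400,600),interpolation=cv2.INTER_CUBIC)
b=cv2.resize(g['color'][130:250,400:500],(400,480),interpolation=cv2.INTER_CUBIC)
o=np.zeros((600,800,3),np.uint8);o[:,:400]=a;o[:480,400:]=b;cv2.imwrite('pics/c7.png',o)
E
```

```text
[ 0.456  -0.1008  0.0249] [-2.5332  0.5333  8.2792] [ 0.0995  0.3809 -0.0074] 14.8667
```

View pics/c7.png

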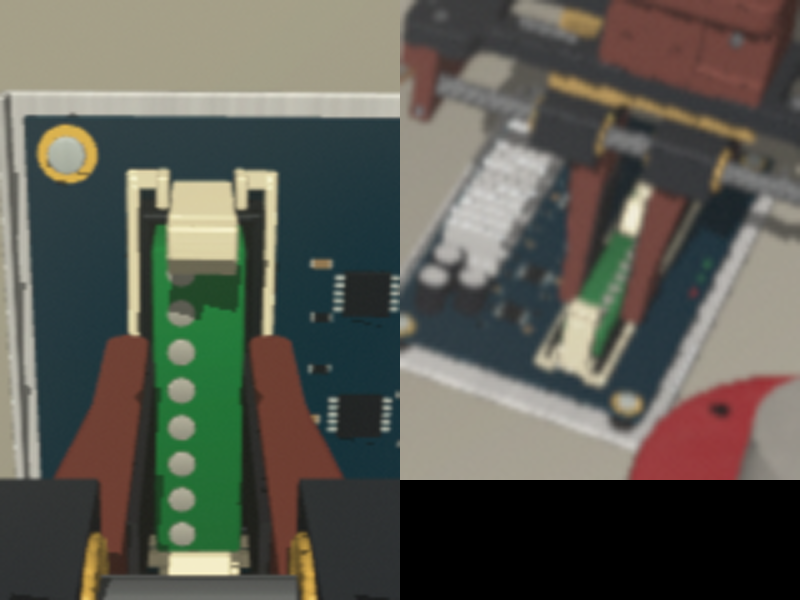

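The near latch's hook overlaps the plug's end (rows 180–275), and the far latch (row 560) also looks closed. The TCP height matches fully home with about 8 N on it. Now I'll pull up gently in small steps.

Emit:
carry_out([
  [0,0,0,0,0,0.03,-1],
  [0,0,0,0,0,0.03,-1],
  [0,0,0,0,0,0.02,-1],
  [0,0,0,0,0,0,-1],
])

```text
clock: 15.3
tcp_pos: [0.4566, -0.101, 0.0267]
tcp_rot: [[-0.223, 0.975, 0.0], [0.975, 0.223, -0.0], [-0.0, 0.0, -1.0]]
contact_force: [0.7, 0.6, -0.6]
gripper_width: 0.0151
```

Emit:
carry_out([
  [0,0,0,0,0,0.02,-1],
  [0,0,0,0,0,0.02,-1],
  [0,0,0,0,0,0,-1],
])

```text
clock: 15.55
tcp_pos: [0.4565, -0.101, 0.0277]
tcp_rot: [[-0.223, 0.975, 0.0], [0.975, 0.223, 0.0], [-0.0, 0.0, -1.0]]
contact_force: [0.0, 0.2, 0.6]
gripper_width: 0.0153
```

Emit:
carry_out([
  [0,0,0,0,0,0.02,-1],
  [0,0,0,0,0,0,-1],
])

```text
clock: 15.72
tcp_pos: [0.4564, -0.101, 0.0282]
tcp_rot: [[-0.223, 0.975, 0.0], [0.975, 0.223, -0.0], [-0.0, 0.0, -1.0]]
contact_force: [0.6, -0.1, -0.3]
gripper_width: 0.0153
```

Emit:
carry_out([
  [0,0,0,0,0,0.015,-1],
  [0,0,0,0,0,0,-1],
])

```text
clock: 15.88
tcp_pos: [0.4564, -0.101, 0.0285]
tcp_rot: [[-0.223, 0.975, -0.0], [0.975, 0.223, -0.0], [-0.0, -0.0, -1.0]]
contact_force: [0.7, 0.2, -2.8]
gripper_width: 0.0155
```

Emit:
carry_out([
  [0,0,0,0,0,0.015,-1],
  [0,0,0,0,0,0,-1],
  [0,0,0,0,0,0,-1],
])

```text
clock: 16.13
tcp_pos: [0.4564, -0.101, 0.0287]
tcp_rot: [[-0.223, 0.975, -0.0], [0.975, 0.223, 0.0], [0.0, -0.0, -1.0]]
contact_force: [1.7, -0.4, -5.9]
gripper_width: 0.0153
```

Emit:
carry_out([
  [0,0,0,0,0,0.012,-1],
  [0,0,0,0,0,0.012,-1],
  [0,0,0,0,0,0,-1],
  [0,0,0,0,0,0,-1],
])

```text
clock: 16.47
tcp_pos: [0.4564, -0.101, 0.0293]
tcp_rot: [[-0.223, 0.975, -0.0], [0.975, 0.223, 0.0], [0.0, -0.0, -1.0]]
contact_force: [1.9, -0.3, -12.6]
gripper_width: 0.0149
```

Emit:
carry_out([
  [0,0,0,0,0,0.004,-1],
  [0,0,0,0,0,0,-1],
  [0,0,0,0,0,0,-1],
  [0,0,0,0,0,0,-1],
  [0,0,0,0,0,0,-1],
])

```text
clock: 16.88
tcp_pos: [0.4563, -0.101, 0.0295]
tcp_rot: [[-0.223, 0.975, -0.0], [0.975, 0.223, 0.0], [0.0, -0.0, -1.0]]
contact_force: [2.8, -1.1, -16.2]
gripper_width: 0.0153
```

Emit:
carry_out([
  [0,0,0,0,0,0,-1],
  [0,0,0,0,0,0,-1],
  [0,0,0,0,0,0,-1],
  [0,0,0,0,0,0,-1],
  [0,0,0,0,0,0,-1],
  [0,0,0,0,0,0,-1],
])

```text
clock: 17.38
tcp_pos: [0.4563, -0.101, 0.0296]
tcp_rot: [[-0.223, 0.975, -0.0], [0.975, 0.223, 0.0], [0.0, -0.0, -1.0]]
contact_force: [2.8, -1.7, -15.7]
gripper_width: 0.0155
```

Held at about 16 N. I'll ease off to about 14 N and hold longer for margin.

Emit:
carry_out([
  [0,0,0,0,0,-0.006,-1],
  [0,0,0,0,0,0,-1],
  [0,0,0,0,0,0,-1],
  [0,0,0,0,0,0,-1],
  [0,0,0,0,0,0,-1],
  [0,0,0,0,0,0,-1],
  [0,0,0,0,0,0,-1],
  [0,0,0,0,0,0,-1],
  [0,0,0,0,0,0,-1],
])

```text
clock: 18.13
tcp_pos: [0.4564, -0.101, 0.0295]
tcp_rot: [[-0.223, 0.975, -0.0], [0.975, 0.223, 0.0], [0.0, -0.0, -1.0]]
contact_force: [2.1, 0.2, -15.4]
gripper_width: 0.0151
```

Pull is done. Now back down to home with a light press.

Emit:
carry_out([
  [0,0,0,0,0,-0.05,-1],
  [0,0,0,0,0,-0.05,-1],
  [0,0,0,0,0,-0.04,-1],
  [0,0,0,0,0,-0.02,-1],
  [0,0,0,0,0,-0.02,-1],
  [0,0,0,0,0,0,-1],
])

```text
clock: 18.63
tcp_pos: [0.4568, -0.1011, 0.0253]
tcp_rot: [[-0.223, 0.975, 0.001], [0.975, 0.223, -0.0], [-0.0, 0.001, -1.0]]
contact_force: [-0.2, -0.0, 3.5]
gripper_width: 0.0154
```

Emit:
carry_out([
  [0,0,0,0,0,-0.015,-1],
  [0,0,0,0,0,0,-1],
  [0,0,0,0,0,0,-0.35],
  [0,0,0,0,0,0,-0.35],
  [0,0,0,0,0,0,-0.35],
  [0,0,0,0,0,0,-0.35],
])

```text
clock: 19.13
tcp_pos: [0.4563, -0.101, 0.0245]
tcp_rot: [[-0.223, 0.975, -0.0], [0.975, 0.223, 0.0], [0.0, -0.0, -1.0]]
contact_force: [-0.3, -0.3, -0.0]
gripper_width: 0.0284
```

Emit:
carry_out([
  [0,0,0,0,0,0.1,-0.35],
  [0,0,0,0,0,0.3,-0.35],
  [0,0,0,0,0,0.8,-0.35],
  [0,0,0,0,0,1,-0.35],
  [0,0,0,0,0,1,-0.35],
  [0,0,0,0,0,1,-0.35],
  [0,0,0,0,0,1,-0.35],
  [0,0,0,0,0,1,-0.35],
  [0,0,0,0,0,0,-0.35],
  [0,0,0,0,0,0,-0.35],
])

```text
clock: 19.97
tcp_pos: [0.4573, -0.1012, 0.1813]
tcp_rot: [[-0.223, 0.975, 0.004], [0.975, 0.223, -0.001], [-0.002, 0.003, -1.0]]
contact_force: [0.4, -0.2, -0.7]
gripper_width: 0.0287
```

```bash
python3 - <<'E'
from pl import *
s=env.sense(); print(s['tcp_pos'],s['contact_force'],s['gripper_width'],s['clock'])
f=shot('wrist','w8'); g=shot('scene','s8')
print([(l,round(r['p'],2),w(f,r['location'])) for l in('plug','socket') for r in env.pinpoint('wrist',l)])
a=cv2.resize(f['color'][140:380,240:400],(400,600),interpolation=cv2.INTER_CUBIC)
b=cv2.resize(g['color'][130:250,400:500],(400,480),interpolation=cv2.INTER_CUBIC)
o=np.zeros((600,800,3),np.uint8);o[:,:400]=a;o[:480,400:]=b;cv2.imwrite('pics/c8.png',o)
for l in ['steel_cup','solder_spool','flux_bottle','carton_small']:
    print(l,[(round(r['p'],2),w(g,r['location'])) for r in env.pinpoint('scene',l)][:1])
E
```

```text
[ 0.4573 -0.1012  0.1813] [ 0.4315 -0.2463 -0.6826] 0.028745005850149934 19.9667
[('plug', 0.84, array([0.5515, 0.0269, 0.002 ])), ('plug', 0.82, array([ 0.454 , -0.0999,  0.0207])), ('socket', 0.62, array([ 0.4557, -0.1014,  0.0141]))]
steel_cup [(0.96, array([ 0.5505,  0.3011, -0.0009]))]
solder_spool [(0.83, array([ 0.6836, -0.0137, -0.0002]))]
flux_bottle [(0.86, array([0.6619, 0.2593, 0.0008]))]
carton_small [(0.82, array([0.6787, 0.1842, 0.004 ]))]
```

View pics/c8.png

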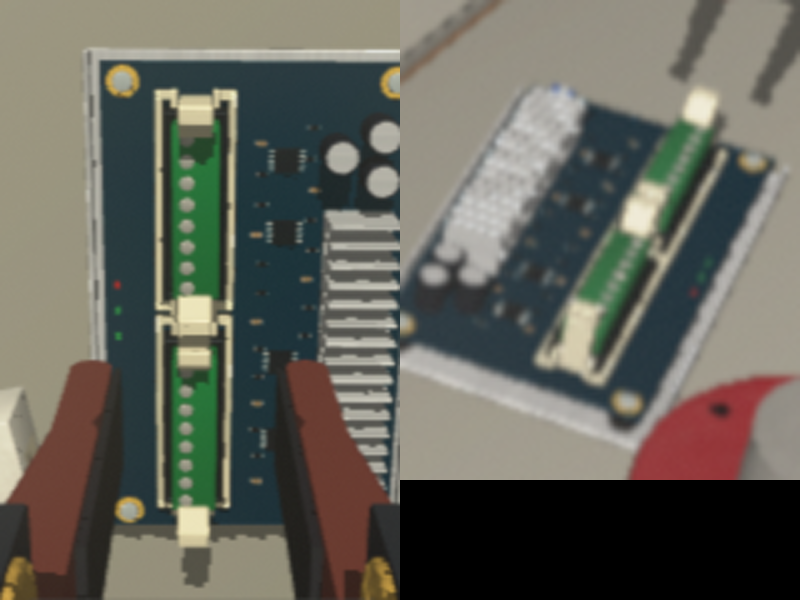

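The plug now looks just like its fitted neighbour: level, with both latches over its ends at (196,110) and (195,310) and its screw row on the same side. The bystanders haven't moved, so I'm handing it in.

```bash
python3 -c "
from station import env
print(env.job_done())"
```

```text
the job is handed in; nothing more can be done
None
```

The green plug is fitted in the empty header, latched at both ends and pull-tested. I handed the job in at about 20 s of the 45 s allowed; the hand-in gave no verdict.

- **Insertion:** I took the larger green plug, lined it up with the header using the wrist camera, and pushed it straight down. The highest force I read was about 9 N at the latches. At the bottom, the gripper height under an 8 N press matched the plug being fully home.
- **Pull test:** The plug lifted about 3 mm freely, then was held fast. I kept pulling for about 1.6 s; the readings were 12.6, 16.2, 15.7 and 15.4 N. That is above the 14 N I aimed for but below 18 N, and easing off lowered it less than I wanted.
- **Final state:** I pressed the plug home again lightly, released it and backed off. The last picture shows it seated like its neighbour, facing the same way, with both latches over its ends. The bystanders are where they were to within the camera's accuracy (about 4 mm), and the robot is touching nothing.

- **Measurements that disagreed:** Before insertion, different features gave header positions up to about 2 mm apart. I went with the pins, the latches and the printed outline, and the plug went in without jamming. The trained network put the finished plug about 20 mm above the bench instead of 16.3 mm. That is within its error, and the gripper height and pictures don't support it.
- **Not measured:** I had no direct reading of the latch angles or the board's height. I judged those from the pictures, the forces and the gripper height.

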